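# Clear the slideway and send the tool tray home

### The job

The blue tote is standing in the way on the slideway: hang it by its wooden handle on both prongs of the hook stand and let go. Then push the grey tool tray gently along its slideway, at the middle of its rear wall because it jams in its guides when pushed off-centre, until it has pressed the stop hidden under the hood fully in. Do not ram the tray, and leave the hand tools on the table where they lie.

Things in the scene. Friction and masses are not known exactly. Their poses are not given: they have to be found in the camera images.
- bay: Fixed slideway: aluminium plate 6 mm thick, 230 mm wide, x from -270 to +200 mm, between two black rubber-lined guides, inner faces at y = +-77 mm, tops 34 mm above the table. Origin: on the table, under the centre line. x: the direction in which the tray is pushed, away from the open end; z up.
- hood_mouth (a point): Middle of the yellow front edge of the grey hood over the slideway's far end, on the centre line, 74 mm above the table (axes of the slideway). The hood is 110 mm long, 230 mm wide, top 79 mm and underside 69 mm above the table. Hidden under it is an adjustable end stop: its plunger's face waits on the centre line somewhere 24 to 62 mm (x) past this edge; find it by feel.
- plunger (a joint): How far the tray has pushed the hidden stop's plunger in, m: 0 as found, 0.010 fully in, where it stops hard. While it moves it resists with about 3 N on top of the tray's own drag; it stays where it is pushed.
- tray: Grey tool tray lying loose on the slideway's plate; origin at the centre of its underside, x the push direction. 100 mm long (x), 136 mm wide, walls 45 mm high, full of tools (it cannot be gripped), about 0.6 kg. Two brass shoes on each side, 60 mm apart, run along the guides with 2 mm of play on each side.
- tray_rear (a point): Centre of the outer face of the tray's rear wall, marked by a yellow stripe: the place to push; 23 mm above the tray's underside (29 mm above the table), 100 mm behind its front. Axes of the tray. Pushed near the centre it slides with 2 to 6 N; pushed more than about 20 mm off-centre it skews and jams in its guides.
- tote_grip (a point): Centre of the wooden handle bar of the loose blue tote (0.28 kg) standing on the slideway. Bar 10 x 10 mm, along this y, 110 mm free between two rigid steel straps, its centre 125 mm above the tote's underside. Below it is an open box 84 mm (x) by 110 mm (y), 55 mm high; 65 mm free between rim and bar. The bar does not swing. Front and back alike.
- hook_seat (a point): Place for the bar on the fixed hook stand: midway between its two level prongs, at the height of their upper faces, 200 mm above the table. x points from the prongs' open ends to the green post, z up. Prongs: 8 mm thick, along x, at y = +-38 mm. The bar rests across both, along this y, its centre 5 mm above this point.
- hook_tips (a point): Midway between the tops of the two yellow upturned prong tips, 39 mm on the -x side of hook_seat and 22 mm above the prongs (same axes); tips 8 mm thick. Bring the tote in from the -x side, bar above the tips, its box below the prongs. The post's front face is 72 mm past hook_seat; nothing stands higher than the prongs but the tips.
- hammer: Bystander: hammer with a wooden handle, about 250 mm long, lying.
- brush: Bystander: bench brush, about 190 mm long, lying in front of the hook stand, less than 60 mm high.
- screwdriver: Bystander: yellow screwdriver, about 200 mm long, lying.
- wrench: Bystander: steel wrench, about 180 mm long, lying.

How it is judged:
On the way, in this order (a step that is already met when the one before it is completed fails the run):
1. the tote hangs by its bar on both prongs, out of the fingers (x of tote_grip in the frame of hook_seat between -0.036 and 0.067 m and y of tote_grip in the frame of hook_seat between -0.03 and 0.03 m and z of tote_grip in the frame of hook_seat between -0.004 and 0.015 m and angle between tote_grip's own z axis and vertical below 0.25 rad and distance between the grasp point and tote_grip above 0.05 m), for 0.2 s.
2. the tray has pressed the hidden plunger in (value of joint plunger above 0.0075 m and x of tray_rear in the frame of bay between 0.01 and 0.075 m and y of tray_rear in the frame of bay between -0.01 and 0.01 m and z of tray_rear in the frame of bay between 0.022 and 0.036 m), for 0.2 s.
At the end, for the whole second after the job is handed in: The tote hangs by its bar on both prongs (bar resting on them between tips and post, centred within 30 mm, tote within 0.25 rad of upright), and the tray lies flat between its guides with the hidden plunger pushed in by more than 7.5 of its 10 mm (all of step 2 and x of tote_grip in the frame of hook_seat between -0.036 and 0.067 m and y of tote_grip in the frame of hook_seat between -0.03 and 0.03 m and z of tote_grip in the frame of hook_seat between -0.004 and 0.015 m and angle between tote_grip's own z axis and vertical below 0.25 rad and velocity of joint plunger below 0.01 m/s); the robot touches nothing.
It fails at once if the tray is rammed or forced: pushed with more than 40 N (contact force between any of the arm, the fingers and tray above 40 N).
It fails at once if a hand tool on the table is moved by more than 40 mm (distance of any of hammer, brush, screwdriver, wrench from where it was at the start of the episode above 0.04 m).
It also fails if it takes over 72 s, if anything falls off the work surface, if the arm or the gripper's body presses on something with over 40 N, if the wrist force passes 120 N, or if a joint passes its speed limit or range.

### The arm

A 7-joint arm with a two-finger parallel gripper is mounted at the origin on the work surface. World frame = base frame: x ahead of the robot, y to its left, z up, the work surface at z = 0. Lengths are in m, angles in rad, forces in N, time in s.
With the tool pointing down it reaches from about 0.425 to 0.95 m from the base axis. Payload 4.7 kg.
Tool frame: the origin (TCP) lies at the very end of the fingers, on their centre line; the grasp point (between the pads) lies 19 mm behind it; z points along the fingers, y is the line along which they close (so a half turn about z gives the same grasp; the last joint's range is limited). The gripper opens to 87 mm and grips with 3 to 60 N. Pads are 19 mm wide; open, the fingers measure 117 mm over their backs; the gripper's body (75 mm by 190 mm) begins 51 mm behind the grasp point.
Start: joints at [1.218, 0.469, -0.049, 1.532, 0.024, 1.141, -0.082], TCP at [0.215, -0.64, 0.223] pointing down, gripper open.
Joint ranges: [-2.59, 2.59], [-0.33, 1.99], [-1.39, 1.29], [0.1, 2.45], [-1.04, 4.18], [0.21, 1.99], [-2.66, 2.66]. Speed limits (rad/s): [2.57, 2.57, 3.14, 3.14, 3.14, 3.14, 3.14].

### API

Orientations are given as [roll, pitch, yaw] about the fixed x, y, z axes, in that order (R = Rz(yaw) Ry(pitch) Rx(roll)).
In Python, from bench import * gives the robot as it stands.
- The arm moves only by the tool carry_out, never from a script. Its argument "motion" is a list of rows, each an object with "linear": the shift along the tool's x, y, z in mm, a list of three; "rotation": the turn, a rotation vector about the tool's x, y, z in degrees, a list of three; "grip": the opening, from 0 (shut) to 1 (fully open). In form: [{"linear": [dx, dy, dz], "rotation": [wx, wy, wz], "grip": grip}, ...]. A call has 1 to 5 rows; each row shifts and turns the commanded pose from where the row before left it, along the tool's axes as they then stand; what a row does not reach is not made up. A row lasts 1/8 s, in which the tool goes at most 62.5 mm and 10.7 degrees, less where a joint would pass 70% of its speed; a pose out of reach is approached as far as the arm can. A call with a gripper value outside its range is refused whole. The fingers move at their own pace and stop on an object; the grip force is fixed at half the most. Time passes only in rows, so rows that do not move let the fingers close. It gives the time, the measured TCP pose, the force, the opening and the grip force at its end, in the units of the state.
- observe(): the state, without advancing time (a new reading comes with each control period).
- snapshot(name): name is "side" or "top" or "wrist"; returns the picture (420x560x3 uint8, blue, green, red); there is no depth.
- get_calibration(name): a dict with "mtx" (3x3 intrinsics, pixels), "R" (3x3) and "t" (3): a world point X has camera coordinates R X + t; the wrist camera has in their place "tool_from_camera" (4x4, takes a point from camera to tool coordinates, whose origin is the TCP and whose axes are the flange's). Camera axes: x right, y down, z forward; pixel columns grow to the right and rows downward; lengths in m; the calibration is good to about 2 mm. A picture is of the moment at which its call begins: read the wrist's pose just before it. get_calibration takes no time and is no camera call.
- job_done(): hands the job in; it is judged then, once.
The state is a dict: "clock": time; "joints": joint angles; "dq": joint speeds; "joint_torque": joint torques, N m; "tool_pos": TCP position; "eef_rot": TCP orientation; "ft_force": force on the tool from outside, world axes, zero at the start; "torque": the same for the moment, N m; "grip_width": finger opening in m; "grip_force": force on a finger pad.
Only numpy, scipy, OpenCV 4.12 (cv2) and the standard library are available. Lean on these libraries where they do the work, as an engineer would, in place of code of your own. Each camera call takes 0.05 s, during which the arm holds its last target. There are 200 camera calls.

## Working session

There is one attempt and no reset: what is moved stays moved. The work goes in short steps, Python scripts to look and compute and a tool call to move; the robot and the scene stay as the last step left them, time stands still between calls to the robot, and variables do not carry over. Pictures are saved under pics/ and viewed, at most 10 in all, crops included, and the job is handed in when it is done.

Besides the shell and the picture viewer there is one more tool, called after "Request:" as name(argument=value, ...), one argument or row to a line, values as JSON. carry_out: Moves the arm, as the interface text tells. Its arguments: {"type":"object","properties":{"motion":{"type":"array"}},"required":["motion"]}

```bash
mkdir -p pics; ls
python3 - <<'E'
from bench import *
import cv2
s=observe(); print({k:np.round(v,3) if False else v for k,v in s.items()})
for n in("side","top","wrist"):
    cv2.imwrite(f"pics/{n}0.png",snapshot(n)); print(n,get_calibration(n))
E
```

```text
pics
{'clock': 0.0, 'joints': array([ 1.21810612,  0.46941209, -0.04858798,  1.53367887,  0.02411605,
        1.14100445, -0.08231199]), 'dq': array([ 9.77845166e-06,  4.80135343e-04,  1.44146233e-04,  8.01662633e-05,
       -1.47261126e-03,  2.41376241e-05, -2.62942786e-04]), 'joint_torque': array([-6.77615590e-04, -5.07991111e+01, -8.06676946e-02, -2.36158580e+01,
       -6.13179663e-02,  3.79425043e-02,  1.75844866e-04]), 'tool_pos': array([ 0.21457132, -0.63935958,  0.22152558]), 'eef_rot': array([-3.13967814e+00,  8.83227775e-05,  3.23810092e-01]), 'ft_force': array([-0.22028662,  0.08428313,  0.64339413]), 'torque': array([-0.00042657,  0.07624507, -0.0030301 ]), 'grip_force': 0.0, 'grip_width': 0.08691823588003447}
side {'mtx': array([[540.38284308,   0.        , 282.41126904],
       [  0.        , 540.38284308, 207.70681468],
       [  0.        ,   0.        ,   1.        ]]), 'R': array([[-0.76979883, -0.6382357 , -0.00805964],
       [-0.32927784,  0.40790749, -0.85157947],
       [ 0.546796  , -0.65289101, -0.52416358]]), 't': array([0.27930652, 0.28758197, 1.53577761])}
[... 202 characters left out ...]
133, -0.00433056],
       [-0.96735133,  0.14001413, -0.21125211],
       [ 0.20970607, -0.02587607, -0.97742201]]), 't': array([-0.01551228,  0.47311265,  1.49613679])}
wrist {'mtx': array([[346.78977605,   0.        , 277.00893021],
       [  0.        , 346.78977605, 207.27505466],
       [  0.        ,   0.        ,   1.        ]]), 'tool_from_camera': array([[ 4.39604003e-05, -9.53572984e-01, -3.01162019e-01,
         8.45213203e-02],
       [ 9.99999914e-01,  1.65986788e-04, -3.79596739e-04,
        -6.92534120e-04],
       [ 4.11962111e-04, -3.01161977e-01,  9.53572910e-01,
        -1.61946266e-01],
       [ 0.00000000e+00,  0.00000000e+00,  0.00000000e+00,
         1.00000000e+00]])}
```

View pics/side0.png

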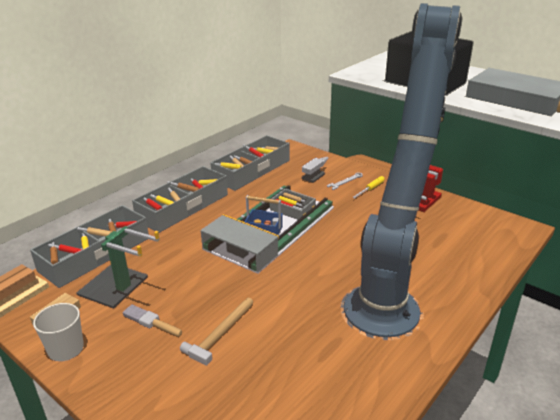

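View pics/top0.png

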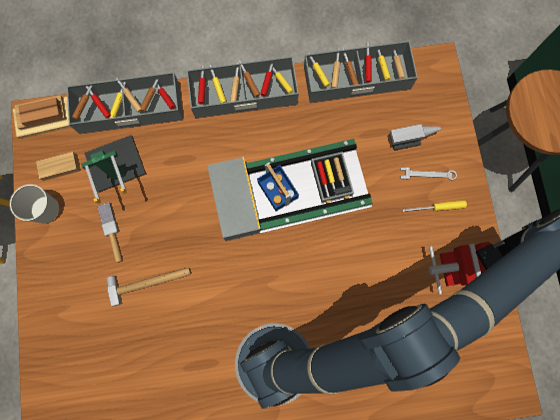

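The side view shows the hook stand at about (120,260), the tote at (265,215) and the hood at (240,240). In the top view the hood is at (235,198), the tote handle at (278,183), the tray at (333,178) and the yellow prong tips near (95,200) and (122,198). I'll enlarge these areas to read exact points.

Run:
```python
import cv2,numpy as np
t=cv2.imread("pics/top0.png"); s=cv2.imread("pics/side0.png")
def crop(im,x,y,w,h,k):
    c=cv2.resize(im[y:y+h,x:x+w],None,fx=k,fy=k,interpolation=cv2.INTER_CUBIC)
    for i in range(0,w,10): cv2.putText(c,str(x+i) if i%20==0 else "|",(i*k,8),0,.3,(255,0,255),1)
    for i in range(0,h,10): cv2.putText(c,str(y+i),(0,i*k+4),0,.3,(255,0,255),1)
    return c
A=crop(t,200,130,180,116,4)   # 720x464
cv2.imwrite("pics/a.png",A)
B=crop(t,70,140,80,75,5); C=crop(s,70,215,80,95,5)
H=max(B.shape[0],C.shape[0]); 
P=np.zeros((H,800,3),np.uint8); P[:B.shape[0],:400]=B; P[:C.shape[0],400:]=C
cv2.imwrite("pics/b.png",P)
```

```text
(no output)
```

View pics/a.png

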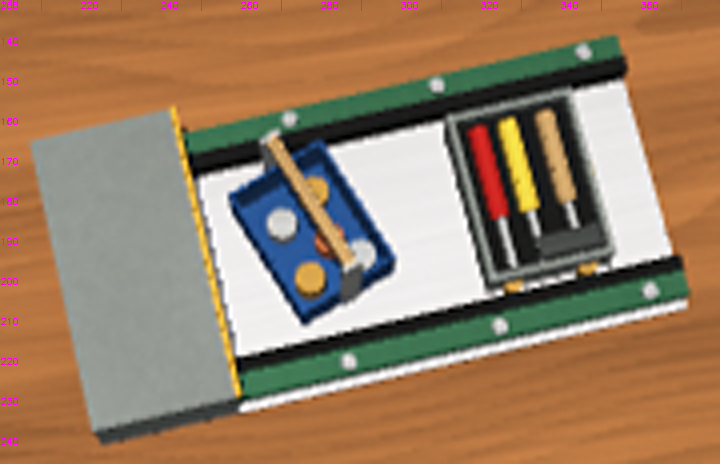

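View pics/b.png

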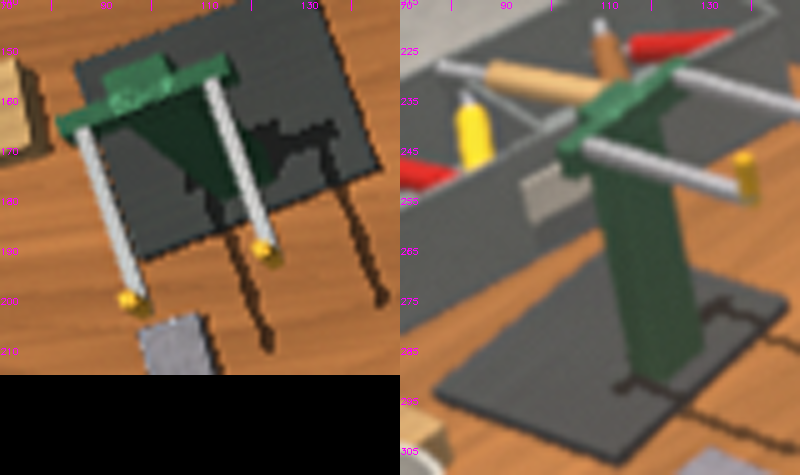

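Crop a shows the tote bar running from (267.8,164.3) to (287.8,195.8), the hood's yellow edge from (243.3,157) to (260,228.8), and the tray's rear rim from (343.5,153) to (353,192). Crop b shows the tips at (96,200) and (123,190) in the top view and (139,246) in the side view. I'll cast rays onto planes at the known heights.

```bash
cat > h.py <<'E'
from bench import *
import numpy as np, cv2
from scipy.spatial.transform import Rotation as Ro
def cam(n,s=None):
    c=get_calibration(n)
    if n!="wrist": return c["mtx"],c["R"],c["t"]
    s=s or observe(); T=np.eye(4); T[:3,:3]=Ro.from_euler("xyz",s["eef_rot"]).as_matrix(); T[:3,3]=s["tool_pos"]
    W=np.linalg.inv(T@c["tool_from_camera"]); return c["mtx"],W[:3,:3],W[:3,3]
def ray(C,uv):
    K,R,t=C; d=R.T@np.linalg.solve(K,[uv[0],uv[1],1.]); return -R.T@t,d
def onz(C,uv,z):
    o,d=ray(C,uv); return o+d*(z-o[2])/d[2]
def tri(C1,u1,C2,u2):
    P=[c[0]@np.c_[c[1],c[2]] for c in(C1,C2)]
    X=cv2.triangulatePoints(P[0],P[1],np.array(u1,float),np.array(u2,float)); return (X[:3]/X[3]).ravel()
def proj(C,X): p=C[0]@(C[1]@np.asarray(X)+C[2]); return p[:2]/p[2]
def ang(a,b): d=b-a; return np.degrees(np.arctan2(d[1],d[0]))
E
python3 - <<'E'
from h import *
np.set_printoptions(precision=4,suppress=True)
t=cam("top"); s=cam("side")
def pair(n,a,b,z):
    A,B=onz(t,a,z),onz(t,b,z); print(n,A,B,"mid",(A+B)/2,"len",np.linalg.norm(A-B),"ang",ang(A,B)); return A,B
pair("bar",(267.8,164.3),(287.8,195.8),.136)
pair("hood edge",(243.3,157),(260,228.8),.079)
pair("tray rear",(343.5,153),(353,192),.051)
pair("guide L top outer",(246,163),(354.5,139.5),.034)
pair("guide R outer",(260.5,230),(372,202),.034)
pair("tips",(96,200),(123.2,190.4),.222)
pair("prong ends",(86.8,166.6),(113,157),.2)
pair("prongL",(86.8,166.6),(97,199),.2)
pair("prongR",(113,157),(124,190),.2)
hs=cv2.cvtColor(cv2.imread("pics/side0.png"),cv2.COLOR_BGR2HSV)
m=cv2.inRange(hs,(20,150,100),(32,255,255))
n,_,st,c=cv2.connectedComponentsWithStats(m); print(np.c_[c,st[:,4],st[:,1]][1:][st[1:,4]>4])
E
```

```text
bar [ 0.568  -0.0638  0.136 ] [ 0.4658 -0.108   0.136 ] mid [ 0.5169 -0.0859  0.136 ] len 0.11131003228437823 ang -156.60384215442886
hood edge [0.6188 0.0064 0.079 ] [ 0.3912 -0.0143  0.079 ] mid [ 0.505 -0.004  0.079] len 0.2285109248781928 ang -174.8004279046237
tray rear [ 0.5958 -0.3038  0.051 ] [ 0.4683 -0.3115  0.051 ] mid [ 0.532  -0.3076  0.051 ] len 0.12771245675985635 ang -176.53999690584277
guide L top outer [0.6125 0.002  0.034 ] [ 0.64   -0.3488  0.034 ] mid [ 0.6263 -0.1734  0.034 ] len 0.3518348965192861 ang -85.51286208159915
guide R outer [ 0.3949 -0.0145  0.034 ] [ 0.4323 -0.3671  0.034 ] mid [ 0.4136 -0.1908  0.034 ] len 0.35453528449819516 ang -83.9424355627889
tips [0.5094 0.4133 0.222 ] [0.5256 0.338  0.222 ] mid [0.5175 0.3756 0.222 ] len 0.07703964518153862 ang -77.86240584144639
prong ends [0.615 0.44  0.2  ] [0.6325 0.3651 0.2   ] mid [0.6238 0.4026 0.2   ] len 0.07683235655290932 ang -76.83187147199776
prongL [0.615 0.44  0.2  ] [0.5178 0.4179 0.2   ] mid [0.5664 0.4289 0.2   ] len 0.09968382457542266 ang -167.1892417804942
prongR [0.6325 0.3651 0.2   ] [0.5327 0.3419 0.2   ] mid [0.5826 0.3535 0.2   ] len 0.10251656633250068 ang -166.91748694649743
[[264.0926 150.0741  54.     148.    ]
 [230.425  164.9625  80.     162.    ]
 [375.5207 182.3058 121.     176.    ]
 [205.9643 181.1607  56.     179.    ]
 [163.5732 200.0488  82.     196.    ]
 [287.6757 199.5811  74.     196.    ]
 [156.2105 234.1053  19.     231.    ]
 [ 84.3521 241.7042  71.     236.    ]
 [138.6667 249.5238  21.     246.    ]]
```

Request:
carry_out(
  motion=[
    {"linear": [38, -36, 0], "rotation": [0, 0, 0], "grip": 1},
    {"linear": [38, -36, 0], "rotation": [0, 0, 0], "grip": 1},
    {"linear": [38, -36, 0], "rotation": [0, 0, 0], "grip": 1},
    {"linear": [38, -36, 0], "rotation": [0, 0, 0], "grip": 1},
    {"linear": [38, -36, 0], "rotation": [0, 0, 0], "grip": 1},
  ],
)

```text
clock: 0.78
tool_pos: [0.3382, -0.4071, 0.2224]
eef_rot: [-3.142, -0.0, 0.324]
ft_force: [0.9, -0.1, 0.5]
grip_width: 0.0867
grip_force: 0.0
```

Request:
carry_out(
  motion=[
    {"linear": [38, -36, 0], "rotation": [0, 0, 0], "grip": 1},
    {"linear": [38, -36, 0], "rotation": [0, 0, 0], "grip": 1},
    {"linear": [38, -36, 0], "rotation": [0, 0, 0], "grip": 1},
    {"linear": [38, -36, 0], "rotation": [0, 0, 0], "grip": 1},
    {"linear": [38, -36, 0], "rotation": [0, 0, -4.8], "grip": 1},
  ],
)

```text
clock: 1.4
tool_pos: [0.461, -0.1762, 0.2226]
eef_rot: [3.141, -0.0, 0.41]
ft_force: [1.1, -1.0, 0.0]
grip_width: 0.0868
grip_force: 0.0
```

```bash
cat >> h.py <<'E'
def plan(xyz,yaw,s=None):
    """tool-frame shift (mm) from the measured pose to xyz and turn about tool z (deg) to yaw (deg)"""
    s=s or observe(); R=Ro.from_euler("xyz",s["eef_rot"]).as_matrix()
    print("to",np.round(xyz,4),"shift",np.round(R.T@(np.array(xyz)-s["tool_pos"])*1000,1),
      "rotvec",np.round(np.degrees((Ro.from_matrix(R).inv()*Ro.from_euler("xyz",[np.pi,0,np.radians(yaw)])).as_rotvec()),2))
E
python3 - <<'E'
from h import *
s=observe(); print(s["clock"],s["tool_pos"],np.degrees(s["eef_rot"]),s["ft_force"])
plan([.5169,-.0859,.18],23.4,s)
im=snapshot("wrist"); cv2.imwrite("pics/w1.png",im)
E
```

```text
1.4 [ 0.46097506 -0.1761942   0.22258718] [ 1.79976679e+02 -6.30080158e-04  2.34770856e+01] [ 1.13783822 -0.99826015  0.04279888]
to [ 0.5169 -0.0859  0.18  ] shift [ 87.3 -60.6  42.6] rotvec [ 0.02 -0.    0.08]
```

View pics/w1.png

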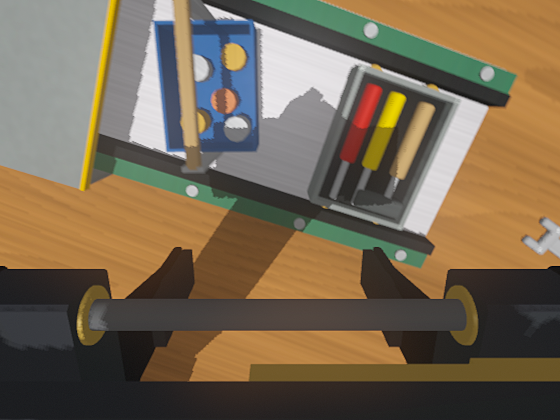

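The wrist view shows the bar from (180,0) to (193,165), the tray's rear rim from (459,99) to (399,223), and the hood's yellow edge from (114,0) to (86,189).

Run:
```python
from h import *
np.set_printoptions(precision=4,suppress=True)
w=cam("wrist")
for n,a,b,z in [("bar",(180,0),(193.5,165),.136),("tray rear",(459,99),(399,223),.051),("hood",(114,0),(86,189),.079),("guide L",(504,106),(287,38),.034),("guide R",(430,250),(112,152),.034)]:
    A,B=onz(w,a,z),onz(w,b,z); print(n,A,B,(A+B)/2,ang(A,B))
```

```text
bar [ 0.5704 -0.052   0.136 ] [ 0.4744 -0.0963  0.136 ] [ 0.5224 -0.0742  0.136 ] -155.2223325524881
tray rear [ 0.6096 -0.285   0.051 ] [ 0.4818 -0.296   0.051 ] [ 0.5457 -0.2905  0.051 ] -175.10668394196765
hood [0.5561 0.0138 0.079 ] [ 0.3981 -0.006   0.079 ] [0.4771 0.0039 0.079 ] -172.87546458486597
guide L [ 0.6255 -0.3361  0.034 ] [ 0.5937 -0.1189  0.034 ] [ 0.6096 -0.2275  0.034 ] 98.32763912261568
guide R [ 0.4654 -0.3512  0.034 ] [ 0.4258 -0.0012  0.034 ] [ 0.4456 -0.1762  0.034 ] 96.45172000792252
```

Run:
```python
from h import *
np.set_printoptions(precision=4,suppress=True)
print(observe()["tool_pos"])
s={"tool_pos":np.array([.46097506,-.1761942,.22258718]),"eef_rot":np.radians([179.9767,-.00063,23.477])}
w=cam("wrist",s)
for n,a,b,z in [("bar",(180,0),(193.5,165),.136),("tray rear",(459,99),(399,223),.051),("hood",(114,0),(86,189),.079)]:
    A,B=onz(w,a,z),onz(w,b,z); print(n,A,B,(A+B)/2,ang(A,B))
plan([.5165,-.0859,.17],24)
```

```text
[ 0.4645 -0.1682  0.2229]
bar [ 0.5679 -0.0622  0.136 ] [ 0.4717 -0.105   0.136 ] [ 0.5198 -0.0836  0.136 ] -156.0327518351364
tray rear [ 0.6039 -0.2956  0.051 ] [ 0.476  -0.3051  0.051 ] [ 0.5399 -0.3003  0.051 ] -175.75371635172075
hood [0.5543 0.0031 0.079 ] [ 0.3966 -0.0142  0.079 ] [ 0.4755 -0.0055  0.079 ] -173.7164216379443
to [ 0.5165 -0.0859  0.17  ] shift [ 80.9 -53.6  53.5] rotvec [-0.16 -0.28  0.22]
```

Request:
carry_out(
  motion=[
    {"linear": [40, -27, 10], "rotation": [0, 0, 0], "grip": 1},
    {"linear": [41, -27, 10], "rotation": [0, 0, 0], "grip": 1},
    {"linear": [0, 0, 0], "rotation": [0, 0, 0], "grip": 1},
    {"linear": [0, 0, 0], "rotation": [0, 0, 0], "grip": 1},
  ],
)

```text
clock: 1.95
tool_pos: [0.513, -0.0967, 0.2022]
eef_rot: [-3.142, 0.001, 0.407]
ft_force: [0.5, -0.1, -0.7]
grip_width: 0.0868
grip_force: 0.0
```

Run:
```python
from h import *
s=observe(); plan([.5169,-.0859,.112],23.7,s)
im=snapshot("wrist"); cv2.imwrite("pics/w2.png",im)
w=cam("wrist",s)
# expected pixels of bar ends with the estimate
for k in(-.055,0,.055): print(proj(w,np.array([.5169,-.0859,.136])+k*np.array([np.cos(.4136),np.sin(.4136),0])))
```

```text
to [ 0.5169 -0.0859  0.112 ] shift [ 7.9 -8.3 90.2] rotvec [-0.    0.06 -0.37]
[267.1484991  283.84320223]
[265.9675163  213.58780624]
[264.61131247 132.90870003]
```

View pics/w2.png

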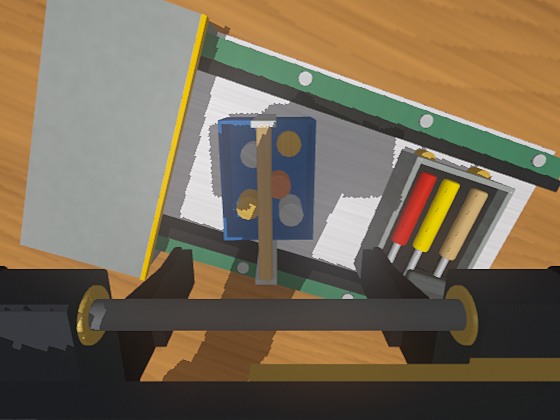

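The wrist view shows the bar from (264,122) to (266,283), which matches the estimate. Next I go down onto it.

Request:
carry_out(
  motion=[
    {"linear": [8, -8, 20], "rotation": [0, 0, -0.4], "grip": 1},
    {"linear": [0, 0, 35], "rotation": [0, 0, 0], "grip": 1},
    {"linear": [0, 0, 35], "rotation": [0, 0, 0], "grip": 1},
    {"linear": [0, 0, 0], "rotation": [0, 0, 0], "grip": 1},
    {"linear": [0, 0, 0], "rotation": [0, 0, 0], "grip": 1},
  ],
)

```text
clock: 2.62
tool_pos: [0.5184, -0.0865, 0.1138]
eef_rot: [3.14, -0.002, 0.413]
ft_force: [-0.6, 0.4, -0.0]
grip_width: 0.087
grip_force: 0.0
```

Request:
carry_out(
  motion=[
    {"linear": [0, 0, 0], "rotation": [0, 0, 0], "grip": 0},
    {"linear": [0, 0, 0], "rotation": [0, 0, 0], "grip": 0},
    {"linear": [0, 0, 0], "rotation": [0, 0, 0], "grip": 0},
    {"linear": [0, 0, 0], "rotation": [0, 0, 0], "grip": 0},
    {"linear": [0, 0, 0], "rotation": [0, 0, 0], "grip": 0},
  ],
)

```text
clock: 3.25
tool_pos: [0.5177, -0.0855, 0.1126]
eef_rot: [3.142, -0.0, 0.415]
ft_force: [-0.4, -0.2, 0.2]
grip_width: 0.0449
grip_force: 0.0
```

Request:
carry_out(
  motion=[
    {"linear": [0, 0, 0], "rotation": [0, 0, 0], "grip": 0},
    {"linear": [0, 0, 0], "rotation": [0, 0, 0], "grip": 0},
    {"linear": [0, 0, 0], "rotation": [0, 0, 0], "grip": 0},
    {"linear": [0, 0, 0], "rotation": [0, 0, 0], "grip": 0},
    {"linear": [0, 0, 0], "rotation": [0, 0, 0], "grip": 0},
  ],
)

```text
clock: 3.88
tool_pos: [0.5175, -0.0854, 0.1125]
eef_rot: [-3.141, 0.0, 0.415]
ft_force: [0.1, 0.2, -0.1]
grip_width: 0.0097
grip_force: 30.0
```

Request:
carry_out(
  motion=[
    {"linear": [0, 0, 0], "rotation": [0, 0, 0], "grip": 0},
    {"linear": [0, 0, 0], "rotation": [0, 0, 0], "grip": 0},
  ],
)

```text
clock: 4.12
tool_pos: [0.5175, -0.0855, 0.1125]
eef_rot: [-3.141, 0.0, 0.415]
ft_force: [-0.5, 0.3, -0.5]
grip_width: 0.0096
grip_force: 30.0
```

Request:
carry_out(
  motion=[
    {"linear": [0, 0, -15], "rotation": [0, 0, 0], "grip": 0},
    {"linear": [0, 0, -30], "rotation": [0, 0, 0], "grip": 0},
    {"linear": [0, 0, -35], "rotation": [0, 0, 0], "grip": 0},
    {"linear": [0, 0, -20], "rotation": [0, 0, 0], "grip": 0},
    {"linear": [0, 0, -10], "rotation": [0, 0, -5], "grip": 0},
  ],
)

```text
clock: 4.75
tool_pos: [0.5182, -0.0857, 0.2248]
eef_rot: [3.139, -0.002, 0.504]
ft_force: [0.3, -0.4, -3.0]
grip_width: 0.0095
grip_force: 30.0
```

Request:
carry_out(
  motion=[
    {"linear": [0, 0, 0], "rotation": [0, 0, -10], "grip": 0},
    {"linear": [0, 0, 0], "rotation": [0, 0, -10], "grip": 0},
    {"linear": [0, 0, 0], "rotation": [0, 0, -10], "grip": 0},
    {"linear": [0, 0, 0], "rotation": [0, 0, -10], "grip": 0},
    {"linear": [0, 0, 0], "rotation": [0, 0, -10], "grip": 0},
  ],
)

```text
clock: 5.38
tool_pos: [0.5175, -0.0857, 0.2233]
eef_rot: [3.141, 0.0, 1.38]
ft_force: [0.6, -0.3, -2.0]
grip_width: 0.0098
grip_force: 30.0
```

Request:
carry_out(
  motion=[
    {"linear": [0, 0, 0], "rotation": [0, 0, -10], "grip": 0},
    {"linear": [0, 0, 0], "rotation": [0, 0, -10], "grip": 0},
    {"linear": [0, 0, 0], "rotation": [0, 0, -4], "grip": 0},
    {"linear": [0, 0, 0], "rotation": [0, 0, 0], "grip": 0},
    {"linear": [0, 0, 0], "rotation": [0, 0, 0], "grip": 0},
  ],
)

```text
clock: 6.0
tool_pos: [0.5176, -0.0857, 0.2229]
eef_rot: [3.141, 0.0, 1.792]
ft_force: [-0.3, 0.5, -3.3]
grip_width: 0.0095
grip_force: 30.0
```

Run:
```python
from h import *
s=observe(); print(s["clock"],s["tool_pos"],np.degrees(s["eef_rot"]),s["ft_force"],s["grip_width"])
plan([.409,.351,.221],102.9,s)
# check hook from both fixed views: project estimate into side
S=cam("side"); 
for a in([.5094,.4133,.222],[.5256,.338,.222]): print(proj(S,a))
```

```text
6.0 [ 0.5175887  -0.08567515  0.22289448] [1.79989132e+02 2.52954359e-02 1.02681781e+02] [-0.26512942  0.54261844 -3.32594952] 0.009488117173034409
to [0.409 0.351 0.221] shift [449.9 -10.1   1.7] rotvec [ 0.01  0.03 -0.22]
[139.22814539 245.3132273 ]
[157.75877397 230.73672248]
```

Request:
carry_out(
  motion=[
    {"linear": [30, -1, 0], "rotation": [0, 0, 0], "grip": 0},
    {"linear": [50, -1, 0], "rotation": [0, 0, 0], "grip": 0},
    {"linear": [50, -1, 0], "rotation": [0, 0, 0], "grip": 0},
    {"linear": [50, -1, 0], "rotation": [0, 0, 0], "grip": 0},
    {"linear": [50, -1, 0], "rotation": [0, 0, 0], "grip": 0},
  ],
)

```text
clock: 6.62
tool_pos: [0.4616, 0.1391, 0.223]
eef_rot: [3.141, 0.001, 1.792]
ft_force: [1.4, 0.7, -2.9]
grip_width: 0.0092
grip_force: 30.0
```

Request:
carry_out(
  motion=[
    {"linear": [50, -1, 0], "rotation": [0, 0, 0], "grip": 0},
    {"linear": [50, -1, 0], "rotation": [0, 0, 0], "grip": 0},
    {"linear": [50, -1, 0], "rotation": [0, 0, 0], "grip": 0},
    {"linear": [40, -1, 0], "rotation": [0, 0, 0], "grip": 0},
    {"linear": [20, -1, 0], "rotation": [0, 0, 0], "grip": 0},
  ],
)

```text
clock: 7.25
tool_pos: [0.4094, 0.344, 0.2229]
eef_rot: [3.141, -0.001, 1.796]
ft_force: [1.0, -1.1, -2.9]
grip_width: 0.0098
grip_force: 30.0
```

Request:
carry_out(
  motion=[
    {"linear": [8, 0, 0], "rotation": [0, 0, 0], "grip": 0},
    {"linear": [0, 0, 0], "rotation": [0, 0, 0], "grip": 0},
    {"linear": [0, 0, 0], "rotation": [0, 0, 0], "grip": 0},
  ],
)

```text
clock: 7.62
tool_pos: [0.4097, 0.3479, 0.2224]
eef_rot: [-3.142, 0.001, 1.791]
ft_force: [0.1, 0.1, -3.5]
grip_width: 0.0096
grip_force: 30.0
```

Run:
```python
from h import *
s=observe(); print(s["clock"],s["tool_pos"],np.degrees(s["eef_rot"]),s["ft_force"],s["grip_width"])
im=snapshot("wrist"); T=snapshot("top"); w=cam("wrist",s); t=cam("top")
def tips(im,n,lo,hi):
    m=cv2.inRange(cv2.cvtColor(im,cv2.COLOR_BGR2HSV),lo,hi); k,_,st,c=cv2.connectedComponentsWithStats(m)
    print(n,[(np.round(c[i],1),st[i,4]) for i in range(1,k) if st[i,4]>5])
tips(im,"w",(22,170,100),(32,255,255)); tips(T,"t",(20,150,120),(32,255,255))
for a in([.5094,.4133,.222],[.5256,.338,.222]): print("pred",proj(w,a),proj(t,a))
seat=np.array([.5555,.3844,.221]); plan(seat,102.9,s)
P=np.zeros((420,790,3),np.uint8); P[:,:560]=im; P[:230,560:]=cv2.resize(T[140:255,65:180],(230,230)); cv2.imwrite("pics/w3.png",P)
```

```text
7.625 [0.40970524 0.34786262 0.22237662] [-1.79999912e+02  7.12859887e-02  1.02632673e+02] [ 0.07289387  0.1278831  -3.50950741] 0.009643644861731417
w [(array([298., 162.]), np.int32(7)), (array([499.7, 176.7]), np.int32(949)), (array([471.4, 294.4]), np.int32(123))]
t [(array([384. ,  67.6]), np.int32(144)), (array([320.7,  74.1]), np.int32(148)), (array([283.6,  82.4]), np.int32(134)), (array([218.6,  89.4]), np.int32(149)), (array([115.8, 104.8]), np.int32(145)), (array([251. , 192.5]), np.int32(104)), (array([329.2, 170.6]), np.int32(113)), (array([121.9, 189.5]), np.int32(8)), (array([450.1, 205. ]), np.int32(259))]
pred [505.66660137 189.14247172] [ 95.99723114 199.98354535]
pred [476.55840691 324.89121904] [123.19061523 190.38399117]
to [0.5555 0.3844 0.221 ] shift [  3.8 150.3   1.4] rotvec [-0.    0.07 -0.27]
```

View pics/w3.png

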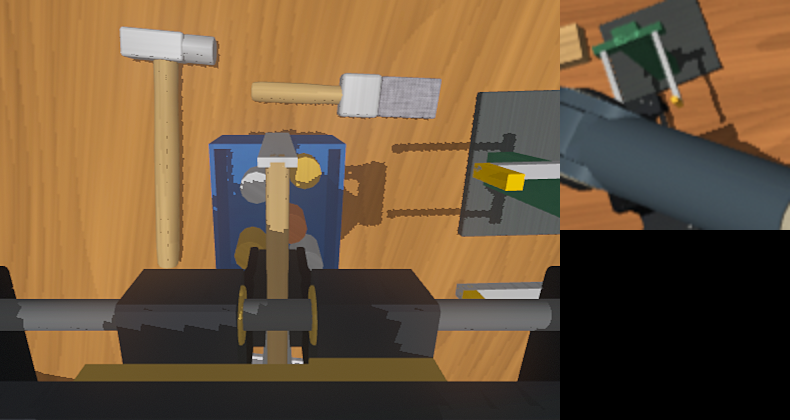

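The wrist view shows the tote held upright and the near tip's top at (513,183), about 3 mm from the prediction. I'll go in over the tips.

Request:
carry_out(
  motion=[
    {"linear": [6, 20, -2], "rotation": [0, 0, 0], "grip": 0},
    {"linear": [0, 35, 0], "rotation": [0, 0, 0], "grip": 0},
    {"linear": [0, 40, 0], "rotation": [0, 0, 0], "grip": 0},
    {"linear": [0, 35, 0], "rotation": [0, 0, 0], "grip": 0},
    {"linear": [0, 22, 0], "rotation": [0, 0, 0], "grip": 0},
  ],
)

```text
clock: 8.35
tool_pos: [0.5584, 0.3873, 0.2239]
eef_rot: [-3.141, 0.001, 1.79]
ft_force: [-0.5, 0.3, -3.0]
grip_width: 0.0096
grip_force: 30.0
```

Request:
carry_out(
  motion=[
    {"linear": [0, 0, 0], "rotation": [0, 0, 0], "grip": 0},
    {"linear": [0, 0, 0], "rotation": [0, 0, 0], "grip": 0},
  ],
)

```text
clock: 8.6
tool_pos: [0.5549, 0.3883, 0.2243]
eef_rot: [-3.14, 0.0, 1.794]
ft_force: [-0.0, 0.1, -2.5]
grip_width: 0.0095
grip_force: 30.0
```

Run:
```python
from h import *
s=observe(); print(s["clock"],s["tool_pos"],np.degrees(s["eef_rot"]),s["ft_force"],s["grip_width"])
im=snapshot("wrist"); S=snapshot("side"); w=cam("wrist",s)
for a in([.5094,.4133,.222],[.5256,.338,.222]): print("pred",proj(w,a))
plan([.5575,.387,.188],102.9,s)
P=np.zeros((420,795,3),np.uint8); P[:,:560]=im; P[:282,560:]=cv2.resize(S[200:320,80:180],(235,282)); cv2.imwrite("pics/w4.png",P)
```

```text
8.6 [0.55486056 0.38825565 0.22430966] [-1.79917903e+02  2.02935216e-02  1.02769203e+02] [-0.01021602  0.06421874 -2.49525931] 0.009452606025053116
pred [196.1497326  202.94368958]
pred [204.27215763 334.19651642]
to [0.5575 0.387  0.188 ] shift [-1.8  2.3 36.3] rotvec [-0.08  0.02 -0.13]
```

View pics/w4.png

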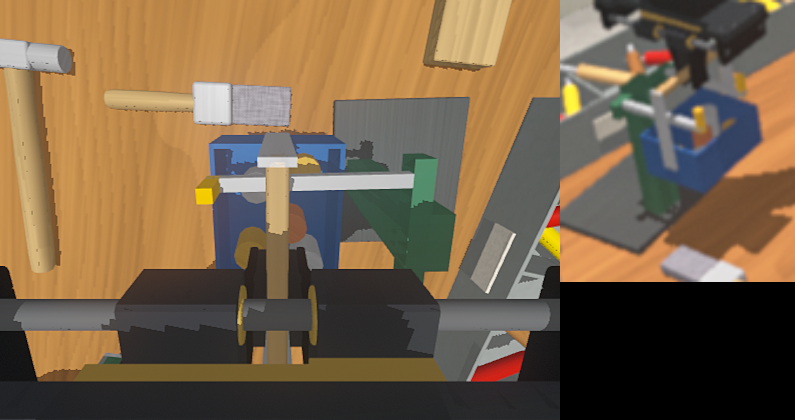

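The view shows the bar between the tip at (204,196) and the post, and centred on the prongs. Now I lower it.

Request:
carry_out(
  motion=[
    {"linear": [0, 6, 10], "rotation": [0, 0, 0], "grip": 0},
    {"linear": [0, 0, 12], "rotation": [0, 0, 0], "grip": 0},
    {"linear": [0, 0, 10], "rotation": [0, 0, 0], "grip": 0},
    {"linear": [0, 0, 4], "rotation": [0, 0, 0], "grip": 0},
    {"linear": [0, 0, 0], "rotation": [0, 0, 0], "grip": 0},
  ],
)

```text
clock: 9.32
tool_pos: [0.5616, 0.3899, 0.188]
eef_rot: [-3.141, 0.0, 1.794]
ft_force: [0.3, 0.6, -3.0]
grip_width: 0.0095
grip_force: 30.0
```

Request:
carry_out(
  motion=[
    {"linear": [0, 0, 0], "rotation": [0, 0, 0], "grip": 0},
  ],
)

```text
clock: 9.45
tool_pos: [0.5619, 0.3903, 0.189]
eef_rot: [3.141, -0.0, 1.793]
ft_force: [-0.2, 0.1, -1.8]
grip_width: 0.0096
grip_force: 30.0
```

Request:
carry_out(
  motion=[
    {"linear": [0, 0, 2], "rotation": [0, 0, 0], "grip": 0},
    {"linear": [0, 0, 1], "rotation": [0, 0, 0], "grip": 0},
    {"linear": [0, 0, 0], "rotation": [0, 0, 0], "grip": 0},
  ],
)

```text
clock: 9.82
tool_pos: [0.5619, 0.3901, 0.1865]
eef_rot: [3.141, -0.0, 1.793]
ft_force: [-1.3, -1.2, 3.2]
grip_width: 0.0097
grip_force: 30.0
```

Request:
carry_out(
  motion=[
    {"linear": [0, 0, 0], "rotation": [0, 0, 0], "grip": 0.4},
    {"linear": [0, 0, 0], "rotation": [0, 0, 0], "grip": 0.4},
    {"linear": [0, 0, 0], "rotation": [0, 0, 0], "grip": 0.4},
    {"linear": [0, 0, 0], "rotation": [0, 0, 0], "grip": 0.4},
    {"linear": [0, 0, 0], "rotation": [0, 0, 0], "grip": 0.4},
  ],
)

```text
clock: 10.45
tool_pos: [0.5618, 0.39, 0.1855]
eef_rot: [-3.142, 0.0, 1.793]
ft_force: [0.6, -0.8, -0.0]
grip_width: 0.0346
grip_force: 0.0
```

Run:
```python
from h import *
s=observe(); print(s["clock"],s["tool_pos"],np.degrees(s["eef_rot"]),s["ft_force"],s["grip_width"])
```

```text
10.45 [0.56178115 0.38996336 0.1854788 ] [-1.79999693e+02  3.31199810e-03  1.02755821e+02] [ 0.58979382 -0.76785783 -0.03657019] 0.03455329787212985
```

Request:
carry_out(
  motion=[
    {"linear": [0, 0, -10], "rotation": [0, 0, 0], "grip": 0.4},
    {"linear": [0, 0, -20], "rotation": [0, 0, 0], "grip": 0.4},
    {"linear": [0, 0, -30], "rotation": [0, 0, 0], "grip": 0.4},
    {"linear": [0, 0, -30], "rotation": [0, 0, 0], "grip": 0.4},
    {"linear": [0, 0, 0], "rotation": [0, 0, 0], "grip": 0.4},
  ],
)

```text
clock: 11.08
tool_pos: [0.5626, 0.3917, 0.2803]
eef_rot: [3.135, -0.003, 1.793]
ft_force: [0.1, -0.6, -0.8]
grip_width: 0.035
grip_force: 0.0
```

Run:
```python
from h import *
s=observe(); print(s["clock"],s["tool_pos"],s["ft_force"])
im=snapshot("wrist"); S=snapshot("side"); w=cam("wrist",s)
P=np.zeros((420,795,3),np.uint8); P[:,:560]=im; P[:282,560:]=cv2.resize(S[200:320,80:180],(235,282)); cv2.imwrite("pics/w5.png",P)
# line for tray: top-view bay frame
x=np.radians(95.2); ex=np.array([np.cos(x),np.sin(x)]); mouth=np.array([.505,-.004])
for b in(-.36,-.26,-.215,.03): print(b,mouth+(b-.09)*ex)
plan([.545,-.36,.27],5.2,s)
```

```text
11.075 [0.56262996 0.39168842 0.28029951] [ 0.07542469 -0.58882881 -0.75243679]
-0.36 [ 0.54578466 -0.45214798]
-0.26 [ 0.5367214  -0.35255954]
-0.215 [ 0.53264294 -0.30774474]
0.03 [ 0.51043795 -0.06375306]
to [ 0.545 -0.36   0.27 ] shift [-729.3 -183.2    6.6] rotvec [ 0.12 -0.47 97.55]
```

View pics/w5.png

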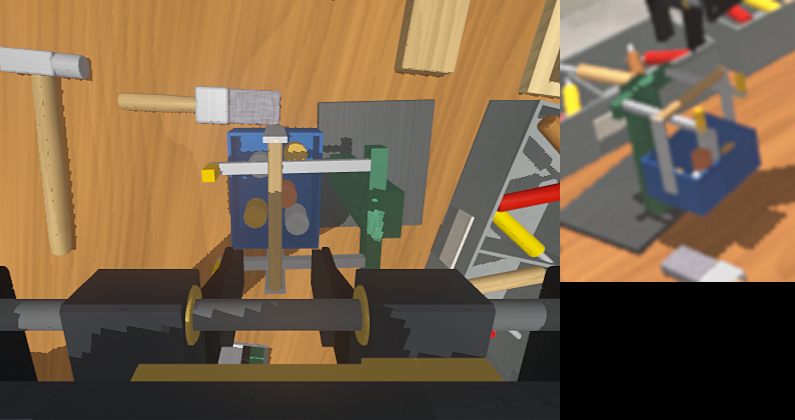

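The tote hangs on both prongs, clear of the open fingers: the prong runs from (208,172) to (375,165) under the bar at (275,150), with the box upright. Next I go behind the tray.

Request:
carry_out(
  motion=[
    {"linear": [0, 0, 0], "rotation": [0, 0, 7.5], "grip": 0.4},
    {"linear": [-50, -6, 0], "rotation": [0, 0, 0], "grip": 0},
    {"linear": [-50, -6, 0], "rotation": [0, 0, 0], "grip": 0},
    {"linear": [-50, -6, 0], "rotation": [0, 0, 0], "grip": 0},
    {"linear": [-50, -6, 0], "rotation": [0, 0, 0], "grip": 0},
  ],
)

```text
clock: 11.8
tool_pos: [0.5555, 0.1864, 0.2745]
eef_rot: [-3.14, 0.001, 1.662]
ft_force: [0.1, -0.0, 0.3]
grip_width: 0.0043
grip_force: 0.0
```

Request:
carry_out(
  motion=[
    {"linear": [-50, -6, 0], "rotation": [0, 0, 0], "grip": 0},
    {"linear": [-50, -6, 0], "rotation": [0, 0, 0], "grip": 0},
    {"linear": [-50, -6, 0], "rotation": [0, 0, 0], "grip": 0},
    {"linear": [-50, -6, 0], "rotation": [0, 0, 0], "grip": 0},
    {"linear": [-50, -6, 0], "rotation": [0, 0, 0], "grip": 0},
  ],
)

```text
clock: 12.42
tool_pos: [0.5483, -0.065, 0.2747]
eef_rot: [-3.14, -0.0, 1.662]
ft_force: [0.5, -0.1, -0.3]
grip_width: 0.0002
grip_force: 0.0
```

Request:
carry_out(
  motion=[
    {"linear": [-50, -6, 0], "rotation": [0, 0, 0], "grip": 0},
    {"linear": [-50, -6, 0], "rotation": [0, 0, 0], "grip": 0},
    {"linear": [-50, -6, 0], "rotation": [0, 0, 0], "grip": 0},
    {"linear": [-50, -6, 0], "rotation": [0, 0, 0], "grip": 0},
    {"linear": [-50, -6, 0], "rotation": [0, 0, 0], "grip": 0},
  ],
)

```text
clock: 13.05
tool_pos: [0.5414, -0.3163, 0.2745]
eef_rot: [-3.14, -0.001, 1.662]
ft_force: [0.9, 0.1, -0.5]
grip_width: 0.0004
grip_force: 0.0
```

Request:
carry_out(
  motion=[
    {"linear": [0, 0, 0], "rotation": [0, 0, 0], "grip": 0},
    {"linear": [0, 0, 0], "rotation": [0, 0, 0], "grip": 0},
  ],
)

```text
clock: 13.3
tool_pos: [0.5418, -0.314, 0.2746]
eef_rot: [-3.14, -0.002, 1.663]
ft_force: [0.3, -0.1, 0.3]
grip_width: 0.0006
grip_force: 0.0
```

Run:
```python
from h import *
s=observe(); print(s["clock"],s["tool_pos"],np.degrees(s["eef_rot"]),s["grip_width"],s["dq"].round(3))
plan([.5372,-.3575,.022],95.2,s)
im=snapshot("wrist"); w=cam("wrist",s)
print([np.round(proj(w,p)) for p in([.5958,-.3038,.051],[.4683,-.3115,.051],[.5326,-.3075,.029])])
cv2.imwrite("pics/w6.png",im)
```

```text
13.3 [ 0.54184917 -0.31402256  0.27461932] [-1.79933761e+02 -1.04877977e-01  9.52673200e+01] 0.0006445537323311213 [-0.019 -0.015 -0.024  0.004  0.     0.001  0.001]
to [ 0.5372 -0.3575  0.022 ] shift [-43.3  -8.3 252.6] rotvec [-0.07 -0.1   0.07]
[array([325., 172.]), array([211., 168.]), array([269., 166.])]
```

View pics/w6.png

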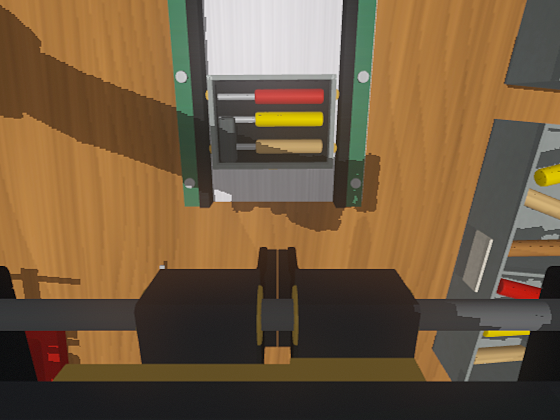

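The wrist view shows the tray's rear rim from (210,168) to (336,167) and the guides centred at column 274, so the slideway's centre line is about 5 mm to tool -y and the yaw is right. I go down behind the tray.

Request:
carry_out(
  motion=[
    {"linear": [-43, -5, 20], "rotation": [0, 0, 0], "grip": 0},
    {"linear": [0, 0, 55], "rotation": [0, 0, 0], "grip": 0},
    {"linear": [0, 0, 60], "rotation": [0, 0, 0], "grip": 0},
    {"linear": [0, 0, 60], "rotation": [0, 0, 0], "grip": 0},
    {"linear": [0, 0, 40], "rotation": [0, 0, 0], "grip": 0},
  ],
)

```text
clock: 13.98
tool_pos: [0.5405, -0.3554, 0.0379]
eef_rot: [-3.139, -0.003, 1.665]
ft_force: [0.4, 0.0, 0.7]
grip_width: 0.0003
grip_force: 0.0
```

Request:
carry_out(
  motion=[
    {"linear": [0, 0, 16], "rotation": [0, 0, 0], "grip": 0},
    {"linear": [0, 0, 0], "rotation": [0, 0, 0], "grip": 0},
    {"linear": [0, 0, 0], "rotation": [0, 0, 0], "grip": 0},
  ],
)

```text
clock: 14.35
tool_pos: [0.5428, -0.3584, 0.0267]
eef_rot: [3.138, 0.002, 1.663]
ft_force: [-0.2, -0.9, 0.7]
grip_width: 0.0009
grip_force: 0.0
```

Request:
carry_out(
  motion=[
    {"linear": [8, -2, 4], "rotation": [0, 0, 0], "grip": 0},
    {"linear": [8, 0, 0], "rotation": [0, 0, 0], "grip": 0},
    {"linear": [6, 0, 0], "rotation": [0, 0, 0], "grip": 0},
    {"linear": [3, 0, 0], "rotation": [0, 0, 0], "grip": 0},
    {"linear": [3, 0, 0], "rotation": [0, 0, 0], "grip": 0},
  ],
)

```text
clock: 14.98
tool_pos: [0.5367, -0.3303, 0.0207]
eef_rot: [3.141, 0.0, 1.663]
ft_force: [-0.3, -0.3, -0.5]
grip_width: 0.001
grip_force: 0.0
```

Request:
carry_out(
  motion=[
    {"linear": [3, 0, 0], "rotation": [0, 0, 0], "grip": 0},
    {"linear": [3, 0, 0], "rotation": [0, 0, 0], "grip": 0},
    {"linear": [3, 0, 0], "rotation": [0, 0, 0], "grip": 0},
    {"linear": [3, 0, 0], "rotation": [0, 0, 0], "grip": 0},
    {"linear": [3, 0, 0], "rotation": [0, 0, 0], "grip": 0},
  ],
)

```text
clock: 15.6
tool_pos: [0.5351, -0.317, 0.0206]
eef_rot: [3.142, 0.002, 1.662]
ft_force: [0.7, -4.3, -1.7]
grip_width: 0.0002
grip_force: 1.9
```

Request:
carry_out(
  motion=[
    {"linear": [4, 0, 0], "rotation": [0, 0, 0], "grip": 0},
    {"linear": [5, 0.5, 0], "rotation": [0, 0, 0], "grip": 0},
    {"linear": [6, 0.5, 0], "rotation": [0, 0, 0], "grip": 0},
    {"linear": [6, 0.5, 0], "rotation": [0, 0, 0], "grip": 0},
    {"linear": [6, 0, 0], "rotation": [0, 0, 0], "grip": 0},
  ],
)

```text
clock: 16.23
tool_pos: [0.5342, -0.2882, 0.0206]
eef_rot: [-3.142, 0.0, 1.663]
ft_force: [0.7, -2.4, -1.3]
grip_width: 0.0006
grip_force: 1.8
```

Request:
carry_out(
  motion=[
    {"linear": [7, 0, 0], "rotation": [0, 0, 0], "grip": 0},
    {"linear": [7, 0, 0], "rotation": [0, 0, 0], "grip": 0},
    {"linear": [7, 0, 0], "rotation": [0, 0, 0], "grip": 0},
    {"linear": [7, 0, 0], "rotation": [0, 0, 0], "grip": 0},
    {"linear": [7, 0, 0], "rotation": [0, 0, 0], "grip": 0},
  ],
)

```text
clock: 16.85
tool_pos: [0.531, -0.2531, 0.0206]
eef_rot: [-3.142, 0.0, 1.663]
ft_force: [0.4, -3.8, -1.8]
grip_width: 0.0003
grip_force: 1.9
```

Request:
carry_out(
  motion=[
    {"linear": [8, 0, 0], "rotation": [0, 0, 0], "grip": 0},
    {"linear": [9, 0, 0], "rotation": [0, 0, 0], "grip": 0},
    {"linear": [9, 0, 0], "rotation": [0, 0, 0], "grip": 0},
    {"linear": [9, 0, 0], "rotation": [0, 0, 0], "grip": 0},
    {"linear": [9, 0, 0], "rotation": [0, 0, 0], "grip": 0},
  ],
)

```text
clock: 17.48
tool_pos: [0.5269, -0.2091, 0.0205]
eef_rot: [-3.141, -0.0, 1.663]
ft_force: [0.0, -3.4, -1.4]
grip_width: 0.0005
grip_force: 1.9
```

Request:
carry_out(
  motion=[
    {"linear": [9, 0, 0], "rotation": [0, 0, 0], "grip": 0},
    {"linear": [9, 0, 0], "rotation": [0, 0, 0], "grip": 0},
    {"linear": [9, 0, 0], "rotation": [0, 0, 0], "grip": 0},
    {"linear": [9, 0, 0], "rotation": [0, 0, 0], "grip": 0},
    {"linear": [9, 0, 0], "rotation": [0, 0, 0], "grip": 0},
  ],
)

```text
clock: 18.1
tool_pos: [0.5228, -0.1644, 0.0205]
eef_rot: [-3.142, 0.0, 1.662]
ft_force: [-0.0, -4.2, -1.1]
grip_width: 0.0006
grip_force: 1.9
```

Request:
carry_out(
  motion=[
    {"linear": [9, 0, 0], "rotation": [0, 0, 0], "grip": 0},
    {"linear": [9, 0, 0], "rotation": [0, 0, 0], "grip": 0},
    {"linear": [9, 0, 0], "rotation": [0, 0, 0], "grip": 0},
    {"linear": [9, 0, 0], "rotation": [0, 0, 0], "grip": 0},
    {"linear": [7, 0, 0], "rotation": [0, 0, 0], "grip": 0},
  ],
)

```text
clock: 18.73
tool_pos: [0.5189, -0.1214, 0.0206]
eef_rot: [-3.142, -0.0, 1.663]
ft_force: [0.2, -4.1, -0.4]
grip_width: 0.0005
grip_force: 1.9
```

Request:
carry_out(
  motion=[
    {"linear": [5, 0, 0], "rotation": [0, 0, 0], "grip": 0},
    {"linear": [4, 0, 0], "rotation": [0, 0, 0], "grip": 0},
    {"linear": [4, 0, 0], "rotation": [0, 0, 0], "grip": 0},
    {"linear": [3, 0, 0], "rotation": [0, 0, 0], "grip": 0},
    {"linear": [3, 0, 0], "rotation": [0, 0, 0], "grip": 0},
  ],
)

```text
clock: 19.35
tool_pos: [0.5172, -0.1032, 0.0206]
eef_rot: [3.142, 0.0, 1.662]
ft_force: [-0.2, -3.1, -1.3]
grip_width: 0.0004
grip_force: 1.9
```

Request:
carry_out(
  motion=[
    {"linear": [3, 0, 0], "rotation": [0, 0, 0], "grip": 0},
    {"linear": [2, 0, 0], "rotation": [0, 0, 0], "grip": 0},
    {"linear": [2, 0, 0], "rotation": [0, 0, 0], "grip": 0},
    {"linear": [2, 0, 0], "rotation": [0, 0, 0], "grip": 0},
  ],
)

```text
clock: 19.85
tool_pos: [0.5164, -0.0942, 0.0205]
eef_rot: [-3.142, 0.0, 1.662]
ft_force: [0.8, -3.9, -0.7]
grip_width: 0.0004
grip_force: 1.9
```

Request:
carry_out(
  motion=[
    {"linear": [2, 0, 0], "rotation": [0, 0, 0], "grip": 0},
    {"linear": [2, 0, 0], "rotation": [0, 0, 0], "grip": 0},
    {"linear": [2, 0, 0], "rotation": [0, 0, 0], "grip": 0},
  ],
)

```text
clock: 20.23
tool_pos: [0.5158, -0.0881, 0.0205]
eef_rot: [-3.142, 0.0, 1.663]
ft_force: [0.1, -3.5, -2.0]
grip_width: 0.0004
grip_force: 1.9
```

Request:
carry_out(
  motion=[
    {"linear": [2, 0, 0], "rotation": [0, 0, 0], "grip": 0},
    {"linear": [2, 0, 0], "rotation": [0, 0, 0], "grip": 0},
    {"linear": [2, 0, 0], "rotation": [0, 0, 0], "grip": 0},
  ],
)

```text
clock: 20.6
tool_pos: [0.5153, -0.0822, 0.0205]
eef_rot: [3.142, 0.0, 1.662]
ft_force: [-0.0, -3.8, -1.8]
grip_width: 0.0005
grip_force: 1.9
```

Request:
carry_out(
  motion=[
    {"linear": [2, 0, 0], "rotation": [0, 0, 0], "grip": 0},
    {"linear": [2, 0, 0], "rotation": [0, 0, 0], "grip": 0},
    {"linear": [2, 0, 0], "rotation": [0, 0, 0], "grip": 0},
  ],
)

```text
clock: 20.98
tool_pos: [0.5149, -0.0776, 0.0206]
eef_rot: [-3.142, 0.002, 1.662]
ft_force: [0.7, -6.1, -0.8]
grip_width: 0.0002
grip_force: 3.4
```

Request:
carry_out(
  motion=[
    {"linear": [2, 0, 0], "rotation": [0, 0, 0], "grip": 0},
    {"linear": [2, 0, 0], "rotation": [0, 0, 0], "grip": 0},
  ],
)

```text
clock: 21.22
tool_pos: [0.5145, -0.0737, 0.0206]
eef_rot: [-3.142, 0.002, 1.662]
ft_force: [0.6, -7.1, -1.1]
grip_width: 0.0005
grip_force: 3.4
```

The force stepped up by 3 N near y = -0.079, so the plunger is moving. I continue in small steps to its hard stop.

Request:
carry_out(
  motion=[
    {"linear": [1.5, 0, 0], "rotation": [0, 0, 0], "grip": 0},
    {"linear": [1.5, 0, 0], "rotation": [0, 0, 0], "grip": 0},
  ],
)

```text
clock: 21.48
tool_pos: [0.5142, -0.0707, 0.0206]
eef_rot: [-3.141, 0.002, 1.661]
ft_force: [1.3, -7.4, -1.8]
grip_width: 0.0005
grip_force: 3.3
```

Request:
carry_out(
  motion=[
    {"linear": [1, 0, 0], "rotation": [0, 0, 0], "grip": 0},
    {"linear": [0.5, 0, 0], "rotation": [0, 0, 0], "grip": 0},
  ],
)

```text
clock: 21.72
tool_pos: [0.5141, -0.0692, 0.0206]
eef_rot: [-3.142, 0.002, 1.662]
ft_force: [1.4, -7.8, -1.5]
grip_width: 0.0004
grip_force: 3.9
```

Request:
carry_out(
  motion=[
    {"linear": [0.7, 0, 0], "rotation": [0, 0, 0], "grip": 0},
  ],
)

```text
clock: 21.85
tool_pos: [0.5141, -0.0691, 0.0206]
eef_rot: [-3.141, 0.002, 1.661]
ft_force: [1.7, -8.4, -1.3]
grip_width: 0.0005
grip_force: 4.4
```

Request:
carry_out(
  motion=[
    {"linear": [0.7, 0, 0], "rotation": [0, 0, 0], "grip": 0},
  ],
)

```text
clock: 21.98
tool_pos: [0.5141, -0.0691, 0.0206]
eef_rot: [-3.141, 0.003, 1.661]
ft_force: [0.7, -10.6, -1.2]
grip_width: 0.0005
grip_force: 5.0
```

Request:
carry_out(
  motion=[
    {"linear": [1, 0, 0], "rotation": [0, 0, 0], "grip": 0},
    {"linear": [0, 0, 0], "rotation": [0, 0, 0], "grip": 0},
    {"linear": [0, 0, 0], "rotation": [0, 0, 0], "grip": 0},
  ],
)

```text
clock: 22.35
tool_pos: [0.5141, -0.0691, 0.0207]
eef_rot: [-3.141, 0.004, 1.66]
ft_force: [0.9, -10.4, -1.8]
grip_width: 0.0006
grip_force: 5.5
```

Request:
carry_out(
  motion=[
    {"linear": [-4, 0, 0], "rotation": [0, 0, 0], "grip": 0},
    {"linear": [-20, 0, 0], "rotation": [0, 0, 0], "grip": 0},
    {"linear": [-40, 0, 0], "rotation": [0, 0, 0], "grip": 0},
    {"linear": [0, 0, -40], "rotation": [0, 0, 0], "grip": 0},
    {"linear": [0, 0, -50], "rotation": [0, 0, 0], "grip": 0},
  ],
)

```text
clock: 22.98
tool_pos: [0.5191, -0.1275, 0.1107]
eef_rot: [-3.14, -0.003, 1.663]
ft_force: [0.1, -1.2, 0.5]
grip_width: 0.0007
grip_force: 0.0
```

Request:
carry_out(
  motion=[
    {"linear": [0, 0, -50], "rotation": [0, 0, 0], "grip": 0},
    {"linear": [0, 0, -40], "rotation": [0, 0, 0], "grip": 0},
    {"linear": [0, 0, 0], "rotation": [0, 0, 0], "grip": 0},
    {"linear": [0, 0, 0], "rotation": [0, 0, 0], "grip": 0},
  ],
)

```text
clock: 23.48
tool_pos: [0.5191, -0.128, 0.1999]
eef_rot: [-3.141, -0.001, 1.664]
ft_force: [-1.3, 0.3, -0.0]
grip_width: 0.0003
grip_force: 0.0
```

Run:
```python
from h import *
s=observe(); print(s["clock"],s["tool_pos"],s["ft_force"]); S=snapshot("side"); S0=cv2.imread("pics/w5.png")
# tote still hanging: blue blob in side view near the hook
m=cv2.inRange(cv2.cvtColor(S,cv2.COLOR_BGR2HSV),(105,120,40),(125,255,255)); k,_,st,c=cv2.connectedComponentsWithStats(m)
print([(c[i].round(),st[i,4]) for i in range(1,k) if st[i,4]>60])
```

```text
23.475 [ 0.51911636 -0.12800718  0.19989499] [-1.32855213  0.3336363  -0.03712821]
[(array([152., 257.]), np.int32(103)), (array([129., 274.]), np.int32(401))]
```

```bash
python3 -c "
from bench import *
print(job_done())"
```

```text
the job is handed in; nothing more can be done
None
```

The job is handed in, with no verdict returned: the tote hangs on both prongs, and the tray was pushed gently with about 10 N at most until it stopped hard about 10 mm after meeting the plunger; the hand tools were not touched.

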